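# Strip down a drilling set-up

## Robot

A 7-joint arm with a two-finger parallel gripper is mounted at the origin on the work surface. World frame = base frame: x ahead of the robot, y to its left, z up, the work surface at z = 0. Lengths are in m, angles in rad, forces in N, time in s.
With the tool pointing down it reaches from about 0.4 to 0.85 m from the base axis. Payload 10.4 kg.
Tool frame: the origin (TCP) lies at the very end of the fingers, on their centre line; the grasp point (between the pads) lies r.tcp_to_grasp behind it (r.tcp_to_grasp is the distance from the TCP to the grasp point, in m); z points along the fingers, y is the line along which they close (so a half turn about z gives the same grasp; the last joint's range is limited). The gripper opens to 87 mm and grips with 3 to 60 N. Pads are 19 mm wide; open, the fingers measure 117 mm over their backs; the gripper's body (75 mm by 190 mm) begins 51 mm behind the grasp point.
Start: joints at [1.326, 0.332, -0.065, 1.46, 0.022, 1.35, -0.088], TCP at [0.138, -0.61, 0.223] pointing down, gripper open.
Joint ranges: [-2.6, 2.6], [-0.5, 2.12], [-1.47, 1.34], [0.16, 2.42], [-1.27, 4.41], [0.06, 2.06], [-2.6, 2.6]. Speed limits (rad/s): [2.22, 2.22, 2.79, 2.79, 3.14, 3.14, 3.14].

## Interface

Orientations are given as a unit quaternion [x, y, z, w].
In Python, from bench import monitor, cams, ticket, r gives the robot as it stands.
- The arm moves only by the shell command python3 -m crank 'ROWS' [OPENING] [FORCE]. ROWS is a JSON object whose one key "steps" holds a list of rows, each a list of 2 entries, a list of its own where there are three numbers: the shift along the world's x, y, z in units of 25 mm (1.0 is 25 mm), then the turn, a rotation vector about the world's x, y, z in units of 5 degrees (1.0 is 5 degrees). In form: {"steps": [[[x, y, z], [ax, ay, az]], ...]}. A call has 1 to 10 rows; each row shifts and turns the commanded pose from where the row before left it; what a row does not reach is not made up. A row lasts 1/12 s, in which the tool goes at most 41.7 mm and 7.16 degrees, less where a joint would pass 70% of its speed; a pose out of reach is approached as far as the arm can. A call is refused whole if a number of a shift passes 1 or a number of a turn 1, either way. A call with a gripper value outside its range is refused whole. OPENING is the finger opening in mm, from 0 to 87, set as the call begins (- or left out, the last holds). The fingers move at their own pace and stop on an object; FORCE is the grip in N (left out, the last holds). Time passes only in rows, so rows that do not move let the fingers close. It gives the time, the measured TCP pose, the force, the opening and the grip force at its end, in the units of the state.
- monitor.read_state(): the state, without advancing time (a new reading comes with each control period).
- cams.camera(name): name is "scene" or "top" or "wrist"; returns a dict with "pixels" (400x640x3 uint8, blue, green, red), "z_map" (400x640 float32, m along the optical axis (not along the pixel's ray), 0 where there is no reading), "vfov" (degrees; the focal length in pixels is half the picture's height over the tangent of half this angle, whatever the lens; pixels are square), "cx", "cy" (the principal point, pixels), "T" (4x4, takes a point from camera to world coordinates). Camera axes: x right, y up, looking along -z (the intrinsics and any distortion apply to the point x, -y, -z); pixel columns grow to the right and rows downward; lengths in m; the calibration is good to about 2 mm. The wrist camera is an equidistant fisheye: a pixel r from the principal point sees the ray r / f radians off the axis. A picture is of the moment at which its call begins.
- ticket.close_job(): hands the job in; it is judged then, once.
The state is a dict: "time": time; "joint_positions": joint angles; "joint_vel": joint speeds; "joint_torque": joint torques, N m; "ee_pos": TCP position; "eef_rot": TCP orientation; "ft_force": force on the tool from outside, world axes, zero at the start; "torque": the same for the moment, N m; "width": finger opening in m; "grip_force": force on a finger pad.
Only numpy, scipy, OpenCV 4.12 (cv2) and the standard library are available. Lean on these libraries where they do the work, as an engineer would, in place of code of your own. Each camera call takes 0.05 s, during which the arm holds its last target. There are 200 camera calls.

## Task

Drilling is finished, so strip the set-up on the tooling plate from the top down, one piece at a time, laying each piece flat on the floor of its own place before taking the next: the red drill jig in the black kit tray beside its drills, the drilled brass plate in the blue tray beside the finished one, the dark brown backing board in the pale offcuts crate, and the aluminium riser block in the green-felted case beside its twin. Set the pieces down rather than dropping them, and do not knock the yellow oiler or shift the plate that is already finished.

Things in the scene. Friction and masses are not known exactly. Their poses are not given: they have to be found in the camera images.
- drill_jig: Drill jig, top of the stack: red steel block 44 x 40 x 16 mm (x, y, z) with four bright steel bushing collars standing 3 mm above its top, about 0.2 kg. Origin: centre of its underside, z up, x along its length, y across.
- brass_plate: Drilled work, second from the top: brass plate 64 x 48 x 12 mm, dark holes, about 0.3 kg. Origin: centre of its underside, z up, x along its length, y across.
- backing_board: Sacrificial backing board, third from the top: dark brown wood 86 x 52 x 18 mm, about 60 g. Origin: centre of its underside, z up, x along its length, y across.
- riser_block: Riser block, bottom of the stack: plain grey aluminium 108 x 56 x 25 mm with dark holes, about 0.4 kg. It lies on a fixed dark iron tooling plate 135 x 150 x 20 mm (top 20 mm above the bench). Stack pieces lie loosely on one another, long sides roughly parallel (0.05 rad), centres within 3 mm of the piece below. Origin: centre of its underside, z up, x along its length, y across.
- jig_tray: Fixed black tray for the jig, outside 125 x 155 mm (x, y), wall tops 16 mm high, walls 4 mm, floor top 4 mm above its origin. A grey strip with the jig's drills and spare bushings, up to 21 mm high, fills it from y = -73 to -49 mm; the rest is free: jig centre best at x = 0, y = +10 mm. Origin: centre of its underside, z up, on the bench.
- finished_tray: Fixed blue plastic tray for finished work, outside 125 x 165 mm (x, y), wall tops 16 mm high, walls 4 mm, floor top 4 mm above its origin. A finished brass plate lies at y = -48 mm and reaches to about y = -20 mm; the +y part is free: plate centre best at x = 0, y = +29 mm, its long side along x. Origin: centre of its underside, z up, on the bench.
- offcuts_crate: Fixed pale wooden crate for offcuts, outside 135 x 165 mm (x, y), wall tops 22 mm high (corner posts 26), walls 6 mm, floor top 6 mm above its origin. A loose wooden strip 95 x 22 x 18 mm lies along x at y = -56 mm; the rest is free: board centre best at x = 0, y = +18 mm, its long side along x. Origin: centre of its underside, z up, on the bench.
- riser_case: Fixed dark wooden case with green felt floor for the pair of riser blocks, outside 140 x 170 mm (x, y), wall tops 16 mm high, walls 6 mm, floor top 6 mm above its origin. The twin riser lies along x at y = -46 mm and reaches to about y = -14 mm; the +y part is free: riser centre best at x = 0, y = +38 mm, its long side along x. Origin: centre of its underside, z up, on the bench.
- oiler: Small yellow plastic oiler standing loose on the bench, 26 mm diameter, 64 mm high, 60 g, to be left standing. Origin: centre of its underside, z up.
- finished_plate: The finished brass plate already in the blue tray, like the drilled work (64 x 48 x 12 mm), loose, to be left where it lies. Origin: centre of its underside, z up, x along its length, y across.
Mind the look-alikes: they are no part of the job. There is more than one size of the drill_jig; the one meant has the size given above. What is shaped like the riser_block but purple is not meant.

How it is judged:
By the outcome, as a careful person would: the job done as asked, in the order asked, and still so for the second after the job is handed in, with the robot touching nothing.
It also fails if it takes over 106 s, if anything falls off the work surface, if the arm or the gripper's body presses on something with over 40 N, if the wrist force passes 120 N, or if a joint passes its speed limit or range.

## Working session

There is one attempt and no reset: what is moved stays moved. The work goes in short steps, Python scripts to look and compute and a shell command to move; the robot and the scene stay as the last step left them, time stands still between calls to the robot, and variables do not carry over. Pictures are saved under pics/ and viewed, at most 14 in all, crops included, and the job is handed in when it is done.

```bash
ls; mkdir -p pics
cat > h.py <<'E'
import numpy as np, cv2
from bench import monitor, cams, ticket, r
def grab(n,save=None):
    c=cams.camera(n)
    np.savez('%s.npz'%(save or n),**{k:np.array(v) for k,v in c.items()})
    if save: cv2.imwrite('pics/%s.png'%save,c['pixels'])
    return c
def load(n): 
    d=np.load('%s.npz'%n); return {k:d[k] for k in d}
def cloud(c):  # pinhole
    h,w=c['z_map'].shape; f=h/2/np.tan(np.radians(float(c['vfov']))/2)
    v,u=np.mgrid[:h,:w]; z=c['z_map']
    P=np.stack([(u-c['cx'])/f*z,-(v-c['cy'])/f*z,-z],-1)
    return P@c['T'][:3,:3].T+c['T'][:3,3]
E
python3 - <<'E'
from h import *
grab('top','top0'); grab('scene','scene0')
for n in('top0','scene0'):
    c=load(n); print(n,c['vfov'],c['cx'],c['cy'],c['T'].round(3).tolist(), c.keys())
s=monitor.read_state(); print(s['time'],s['ee_pos'],s['eef_rot'],r.tcp_to_grasp,s['width'])
E
```

```text
pics
top0 52.34697693010039 314.4104711724098 205.34722939885148 [[0.012, 0.999, -0.04, 0.462], [-1.0, 0.012, 0.01, 0.054], [0.01, 0.04, 0.999, 1.207], [0.0, 0.0, 0.0, 1.0]] dict_keys(['pixels', 'z_map', 'vfov', 'cx', 'cy', 'T'])
scene0 54.172518785358456 321.68276425111543 200.08518112533935 [[0.601, -0.456, 0.656, 1.091], [0.799, 0.319, -0.51, -0.399], [0.023, 0.831, 0.556, 0.594], [0.0, 0.0, 0.0, 1.0]] dict_keys(['pixels', 'z_map', 'vfov', 'cx', 'cy', 'T'])
0.1 [ 0.13738827 -0.6093616   0.22182684] [ 9.93857266e-01  1.10667687e-01 -1.00573865e-04 -6.23101462e-04] 0.0187 0.08709112239226881
```

View pics/top0.png

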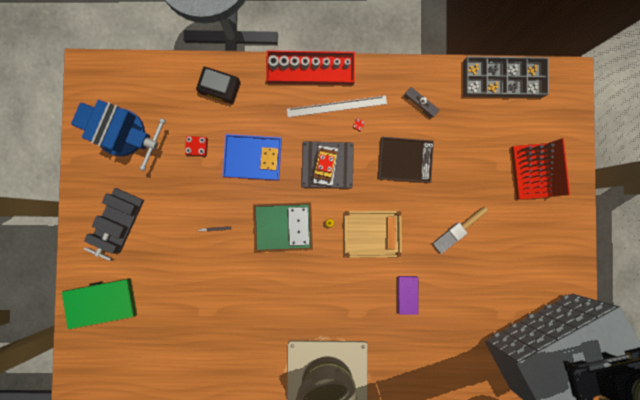

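View pics/scene0.png

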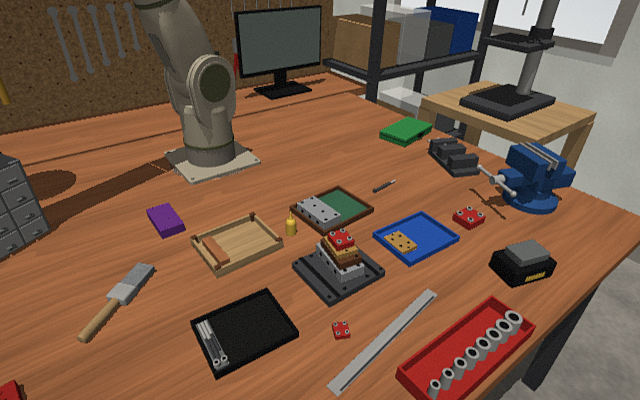

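The top view shows these jig candidates: the red block on the stack (325,160), a larger red one (196,146) and a smaller one (358,125). I choose the stack one. The riser is the grey block under it, not the purple one at (408,295). The trays are black (406,160), blue (252,158), crate (372,234) and green case (283,227). The oiler is at (330,223).

Run:
```python
from h import *
c=load('top0'); P=cloud(c); X=P.reshape(-1,3)
hsv=cv2.cvtColor(c['pixels'],cv2.COLOR_BGR2HSV)
def rect(m,name,u0,u1,v0,v1):
    k=np.zeros(m.shape,bool); k[v0:v1,u0:u1]=m[v0:v1,u0:u1]
    q=P[k]; (cx,cy),(w,h),a=cv2.minAreaRect((q[:,:2]*1000).astype(np.float32))
    print(name,k.sum(),'c',round(cx,1),round(cy,1),'wh',round(w,1),round(h,1),'a',round(a,1),'z',np.percentile(q[:,2],[2,50,98]).round(4))
Z=P[...,2]; H,S,V=[hsv[...,i] for i in range(3)]
print('bench z',np.median(Z[270:290,250:330]))
rect(Z>.085,'jig',300,356,138,190)
rect(Z>.078,'+brass',300,356,138,190)
rect(Z>.058,'+board',300,356,138,190)
rect(Z>.034,'+riser',300,356,138,190)
rect((H>100)&(H<125)&(S>120),'blue',215,290,125,190)
rect((V<70)|(Z>.012),'black',370,440,130,190)
rect(Z>.01,'black z',370,440,130,190)
rect(Z>.01,'blue z',215,290,125,190)
rect(Z>.01,'crate',338,410,200,265)
rect(Z>.01,'case',248,318,196,260)
rect(Z>.05,'oiler',320,340,212,235)
rect(Z>.012,'finplate',255,278,142,176)
rect(Z>.02,'twin',285,311,205,250)
big=cv2.resize(c['pixels'][120:265,215:440],None,fx=3.5,fy=3.5,interpolation=cv2.INTER_CUBIC); cv2.imwrite('pics/crop1.png',big)
```

```text
bench z -0.0006715932654129952
jig 236 c 553.4 26.8 wh 39.6 188.7 a 79.5 z [0.0864 0.0911 0.0976]
+brass 246 c 554.2 20.7 wh 45.0 190.1 a 83.1 z [0.0793 0.0909 0.0974]
+board 558 c 564.6 25.7 wh 51.6 211.1 a 79.4 z [0.059  0.0758 0.0959]
+riser 740 c 569.1 20.8 wh 56.7 220.4 a 82.2 z [0.0408 0.0721 0.0952]
blue 1909 c 618.3 164.6 wh 339.6 176.4 a 62.9 z [-0.0013  0.0038  0.0179]
black 2091 c 611.8 -116.7 wh 172.0 419.0 a 18.9 z [0.0002 0.0057 0.0198]
black z 574 c 611.8 -116.7 wh 172.0 419.0 a 18.9 z [0.0102 0.0145 1.207 ]
blue z 682 c 619.0 165.7 wh 341.5 178.2 a 63.2 z [0.0108 0.0153 1.207 ]
crate 821 c 427.7 -79.6 wh 134.1 265.5 a 0.7 z [0.0106 0.0219 1.207 ]
case 1238 c 445.3 134.6 wh 141.5 169.9 a 3.1 z [0.0106 0.028  0.0351]
oiler 5 c 460.6 24.2 wh 58.7 3.0 a 89.3 z [0.0516 0.0562 1.1155]
finplate 341 c 564.4 140.0 wh 258.5 68.7 a 25.4 z [0.0123 0.0155 0.0201]
twin 729 c 442.4 84.2 wh 122.4 63.4 a 3.0 z [0.0251 0.0303 0.0352]
```

View pics/crop1.png

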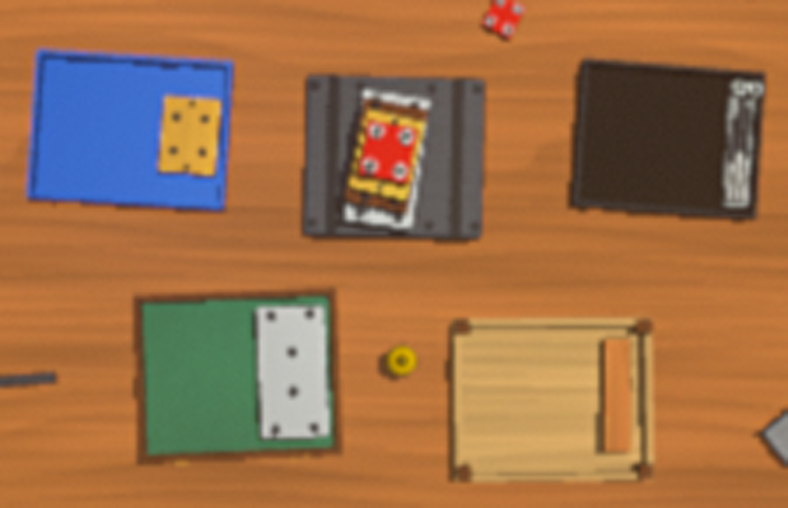

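The crop shows the stack (jig at crop 388,152), with all the trays' fillers on the right (-y) side. I'll clean the masks of invalid depth pixels and measure again.

```bash
cat >> h.py <<'E'
def ray(c,u,v,z,fish=False):
    h=400; f=h/2/np.tan(np.radians(float(c['vfov']))/2)
    u=np.asarray(u,float);v=np.asarray(v,float)
    x=(u-c['cx'])/f; y=(v-c['cy'])/f
    if fish:
        t=np.hypot(x,y); s=np.where(t>1e-9,np.sin(t)/np.maximum(t,1e-9),1); d=np.stack([x*s,-y*s,-np.cos(t)],-1)
    else: d=np.stack([x,-y,-np.ones_like(x)],-1)
    d=d@c['T'][:3,:3].T; o=c['T'][:3,3]
    return o+d*((z-o[2])/d[...,2])[...,None]
E
python3 - <<'E'
from h import *
c=load('top0'); P=cloud(c); Z=P[...,2].copy(); Z[c['z_map']<=0]=-1; Z[Z>.3]=-1
H,S,V=[cv2.cvtColor(c['pixels'],cv2.COLOR_BGR2HSV)[...,i] for i in range(3)]
def rect(m,name,u0,u1,v0,v1,zt):
    k=np.zeros(m.shape,np.uint8); k[v0:v1,u0:u1]=(m&(Z>-1))[v0:v1,u0:u1]
    n,l,st,_=cv2.connectedComponentsWithStats(k); k=l==1+st[1:,4].argmax()
    v,u=np.nonzero(k); q=ray(c,u,v,zt)
    (cx,cy),(w,h),a=cv2.minAreaRect((q[:,:2]*1000).astype(np.float32))
    print(name,k.sum(),'c',round(cx,1),round(cy,1),'wh',round(w,1),round(h,1),'a',round(a,1),'mean',(q[:,:2].mean(0)*1000).round(1))
B=(300,356,138,190)
red=(S>150)&((H<6)|(H>174))
rect(red&(Z>.07),'jig',*B,.091); rect(Z>.0812,'jigz',*B,.091)
rect(Z>.069,'+brass',*B,.075)
rect(Z>.054,'+board',*B,.063)
rect(Z>.033,'+riser',*B,.045)
rect((H>100)&(H<125)&(S>120)|(Z>.01),'blue',215,290,125,190,.016)
rect((V<70)|(Z>.01),'black',370,440,130,190,.016)
rect(Z>.01,'crate',338,410,200,265,.022)
rect(Z>.01,'case',248,318,196,260,.016)
rect((H>22)&(H<32)&(S>200),'oiler',322,340,215,232,.05)
rect((H>15)&(H<30)&(S>120),'finplate',255,282,142,176,.016)
rect(Z>.022,'twin',285,311,205,250,.031)
E
```

```text
jig 119 c 622.7 14.0 wh 38.0 37.2 a 39.2 mean [624.   14.4]
jigz 233 c 623.8 13.7 wh 39.5 44.6 a 79.4 mean [623.8  13.8]
+brass 390 c 623.7 14.0 wh 47.7 64.2 a 77.5 mean [623.8  14.1]
+board 562 c 625.1 14.4 wh 51.6 86.3 a 79.4 mean [625.1  14.3]
+riser 737 c 623.9 13.4 wh 56.8 108.9 a 82.2 mean [624.   13.1]
blue 2324 c 650.8 228.1 wh 165.4 125.7 a 87.2 mean [650.8 229.6]
black 2140 c 649.3 -225.2 wh 157.1 125.6 a 86.4 mean [ 649.3 -222.7]
crate 500 c 428.4 -128.0 wh 133.6 166.3 a 0.7 mean [ 425.9 -128.8]
case 1182 c 445.3 134.6 wh 141.1 169.9 a 3.0 mean [447.8 107. ]
oiler 44 c 461.0 -0.3 wh 18.1 20.1 a 45.6 mean [ 4.602e+02 -3.000e-01]
finplate 323 c 646.2 177.7 wh 45.6 60.9 a 85.3 mean [646.4 177.8]
twin 722 c 449.7 88.1 wh 107.2 56.0 a 3.1 mean [449.4  88. ]
```

```bash
python3 -m crank '{"steps":[[[0.4,0.5,0],[0,0,-0.1]],[[0.78,1,0],[0,0,-0.2]],[[0.78,1,0],[0,0,-0.2]],[[0.78,1,0],[0,0,-0.2]],[[0.78,1,0],[0,0,-0.2]],[[0.78,1,0],[0,0,-0.2]],[[0.78,1,0],[0,0,-0.2]],[[0.78,1,0],[0,0,-0.2]],[[0.78,1,0],[0,0,-0.2]],[[0.78,1,0],[0,0,-0.2]]]}' 87 30
python3 -m crank '{"steps":[[[0.78,1,0],[0,0,-0.2]],[[0.78,1,0],[0,0,-0.2]],[[0.78,1,0],[0,0,-0.2]],[[0.78,1,0],[0,0,-0.2]],[[0.78,1,0],[0,0,-0.2]],[[0.78,1,0],[0,0,-0.2]],[[0.78,1,0],[0,0,-0.2]],[[0.78,1,0],[0,0,-0.2]],[[0.78,1,0],[0,0,-0.2]],[[0.78,1,0],[0,0,-0.2]]]}'
```

```text
time: 0.93
ee_pos: [0.3236, -0.3707, 0.2224]
eef_rot: [1.0, 0.028, -0.0, -0.0]
ft_force: [0.4, 0.5, 0.2]
width: 0.0866
grip_force: 0.0
time: 1.77
ee_pos: [0.5185, -0.1209, 0.2224]
eef_rot: [0.998, -0.06, -0.0, 0.0]
ft_force: [-0.0, -1.4, 0.4]
width: 0.0869
grip_force: 0.0
```

```bash
cat >> h.py <<'E'
def go(x,y,z,yaw):
    s=monitor.read_state(); q=s['eef_rot']; p=s['ee_pos']
    cy=np.degrees(2*np.arctan2(q[1],q[0])); d=(yaw-cy+90)%180-90
    print('pos mm',(np.array(p)*1000).round(1),'yaw',cy.round(1),'tilt q',np.round(q[2:],4),'| need',((np.array([x,y,z])/1000-p)/.025).round(2),'yawu',(d/5).round(2),'F',np.round(s['ft_force'],1),'w',round(s['width']*1000,1))
E
python3 -m crank '{"steps":[[[0.7,0.9,0],[0,0,-0.12]],[[0.7,0.9,0],[0,0,-0.12]],[[0.7,0.9,0],[0,0,-0.12]],[[0.7,0.9,0],[0,0,-0.12]],[[0.7,0.9,0],[0,0,-0.12]],[[0.7,0.9,0],[0,0,-0.12]],[[0,0,0],[0,0,0]],[[0,0,0],[0,0,0]]]}'
python3 - <<'E'
from h import *
go(623.8,13.8,78,-10.6)
c=grab('wrist','w1'); print(c['T'].round(3).tolist(),c['vfov'],c['cx'],c['cy'])
E
```

```text
time: 2.43
ee_pos: [0.623, 0.0147, 0.2217]
eef_rot: [0.996, -0.089, -0.001, -0.0]
ft_force: [-0.4, -0.3, 0.8]
width: 0.0873
grip_force: 0.0
pos mm [623.   14.7 221.7] yaw -10.2 tilt q [-0.0007 -0.0004] | need [ 0.03 -0.04 -5.75] yawu -0.08 F [-0.4 -0.3  0.8] w 87.3
[[-0.178, 0.948, 0.263, 0.695], [-0.984, -0.171, -0.048, 0.002], [-0.0, -0.267, 0.964, 0.385], [0.0, 0.0, 0.0, 1.0]] 65.70646984690485 325.5628580652965 197.48247467256706
```

View pics/w1.png

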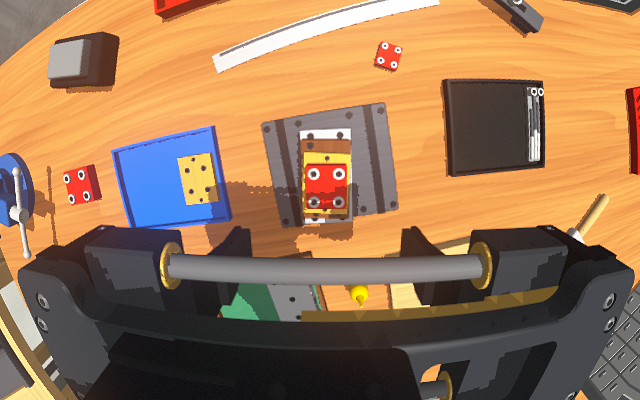

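The wrist view shows the jig (326,187) sitting between the fingers (240,250 and 410,250), with four collars, on the brass plate. I'll check its position with the fisheye ray.

```bash
python3 - <<'E'
from h import *
c=load('w1'); H,S,V=[cv2.cvtColor(c['pixels'],cv2.COLOR_BGR2HSV)[...,i] for i in range(3)]
print((ray(c,[306,347,349,304],[164,164,211,211],.091,True)[:,:2]*1000).round(1))
print((ray(c,[303,350,350,302],[153,153,219,219],.075,True)[:,:2]*1000).round(1))
E
python3 -m crank '{"steps":[[[0,0,-0.8],[0,0,-0.08]],[[0.03,-0.04,-1],[0,0,0]],[[0,0,-1],[0,0,0]],[[0,0,-0.7],[0,0,0]],[[0,0,0],[0,0,0]],[[0,0,0],[0,0,0]]]}'
python3 -c "
from h import *
go(623.8,13.8,78,-10.6)"
```

```text
[[650.5  28.7]
 [643.5 -10.1]
 [596.3  -4.4]
 [604.3  39.9]]
[[659.8  31.1]
 [651.4 -15.6]
 [581.9  -4.4]
 [591.   45.8]]
time: 2.98
ee_pos: [0.6231, 0.0104, 0.1348]
eef_rot: [0.995, -0.095, -0.001, 0.0]
ft_force: [-0.4, 0.9, 1.0]
width: 0.0869
grip_force: 0.0
pos mm [623.1  10.4 134.8] yaw -10.9 tilt q [-0.0007  0.0004] | need [ 0.03  0.14 -2.27] yawu 0.06 F [-0.4  0.9  1. ] w 86.9
```

```bash
python3 -m crank '{"steps":[[[0,0.08,-0.6],[0,0,0]],[[0,0,-0.7],[0,0,0]],[[0,0,-0.5],[0,0,0]],[[0,0,-0.3],[0,0,0]],[[0,0,0],[0,0,0]],[[0,0,0],[0,0,0]],[[0,0,0],[0,0,0]]]}'
python3 -c "
from h import *
go(623.8,13.8,78,-10.6)
import time
s=cams.camera('wrist'); print(s['T'][:3,3])
go(623.8,13.8,78,-10.6)
s=cams.camera('wrist'); print(s['T'][:3,3])
go(623.8,13.8,78,-10.6)"
```

```text
time: 3.57
ee_pos: [0.6244, 0.0138, 0.0838]
eef_rot: [0.996, -0.094, 0.001, -0.0]
ft_force: [0.5, -0.1, -0.0]
width: 0.087
grip_force: 0.0
pos mm [624.4  13.8  83.8] yaw -10.8 tilt q [ 0.0008 -0.0001] | need [-0.03 -0.   -0.23] yawu 0.04 F [ 0.5 -0.1 -0. ] w 87.0
[6.95397050e-01 1.88780491e-04 2.47427058e-01]
pos mm [624.4  13.8  83.7] yaw -10.8 tilt q [ 0.0008 -0.    ] | need [-0.02 -0.   -0.23] yawu 0.04 F [ 0.4 -0.1  0.5] w 87.1
[6.95392498e-01 2.31798597e-04 2.47431531e-01]
pos mm [624.4  13.8  83.6] yaw -10.8 tilt q [ 0.0008 -0.    ] | need [-0.02 -0.   -0.23] yawu 0.04 F [-0.5  0.3  0.4] w 87.1
```

```bash
python3 -m crank '{"steps":[[[0,0,-0.22],[0,0,0]],[[0,0,0],[0,0,0]],[[0,0,0],[0,0,0]]]}'
python3 -m crank '{"steps":[[[0,0,0],[0,0,0]],[[0,0,0],[0,0,0]],[[0,0,0],[0,0,0]],[[0,0,0],[0,0,0]],[[0,0,0],[0,0,0]],[[0,0,0],[0,0,0]],[[0,0,0],[0,0,0]],[[0,0,0],[0,0,0]]]}' 20 30
python3 -c "
from h import *
go(623.8,13.8,78,-10.6)"
```

```text
time: 3.92
ee_pos: [0.6236, 0.0137, 0.0768]
eef_rot: [0.996, -0.094, -0.0, 0.0]
ft_force: [-0.6, -1.0, -0.0]
width: 0.0873
grip_force: 0.0
time: 4.58
ee_pos: [0.6238, 0.0138, 0.0771]
eef_rot: [0.996, -0.094, -0.0, 0.0]
ft_force: [-1.2, -0.9, -0.3]
width: 0.0415
grip_force: 0.0
pos mm [623.8  13.8  77.1] yaw -10.8 tilt q [-0.  0.] | need [ 0.   -0.    0.04] yawu 0.04 F [-1.2 -0.9 -0.3] w 41.5
```

```bash
python3 -m crank '{"steps":[[[0,0,0],[0,0,0]],[[0,0,0],[0,0,0]],[[0,0,0],[0,0,0]],[[0,0,0.2],[0,0,0]],[[0,0,0.5],[0,0,0]],[[0,0,0.8],[0,0,0]],[[0,0,0.8],[0,0,0]],[[0,0,0.2],[0,0,0]]]}'
python3 -m crank '{"steps":[[[0.1,-0.3,0],[0,0,0.1]],[[0.1,-0.7,0],[0,0,0.1]],[[0.1,-1,0],[0,0,0.15]],[[0.1,-1,0],[0,0,0.15]],[[0.1,-1,0],[0,0,0.2]],[[0.1,-1,0],[0,0,0.2]],[[0.1,-1,0],[0,0,0.2]],[[0.1,-1,0],[0,0,0.2]],[[0.1,-1,0],[0,0,0.1]],[[0.1,-0.7,0],[0,0,0.04]]]}'
python3 -m crank '{"steps":[[[0.04,-0.4,0],[0,0,0]],[[0,0,-0.5],[0,0,0]],[[0,0,-0.9],[0,0,0]],[[0,0,-0.9],[0,0,0]],[[0,0,-0.5],[0,0,0]],[[0,0,0],[0,0,0]],[[0,0,0],[0,0,0]],[[0,0,0],[0,0,0]]]}'
python3 -c "
from h import *
go(649.9,-215.2,6.4,-3.6)
grab('wrist','w2')"
```

```text
time: 5.25
ee_pos: [0.6254, 0.0141, 0.1438]
eef_rot: [0.996, -0.094, 0.002, -0.0]
ft_force: [0.9, -0.2, -0.9]
width: 0.0395
grip_force: 30.0
time: 6.08
ee_pos: [0.6476, -0.2078, 0.1379]
eef_rot: [0.999, -0.032, -0.001, 0.001]
ft_force: [-0.3, -1.1, -1.7]
width: 0.0399
grip_force: 30.0
time: 6.75
ee_pos: [0.6505, -0.2132, 0.0707]
eef_rot: [1.0, -0.031, 0.001, 0.0]
ft_force: [-0.4, 0.1, -1.1]
width: 0.0397
grip_force: 30.0
pos mm [ 650.5 -213.2   70.7] yaw -3.6 tilt q [0.0008 0.0001] | need [-0.02 -0.08 -2.57] yawu -0.01 F [-0.4  0.1 -1.1] w 39.7
```

View pics/w2.png

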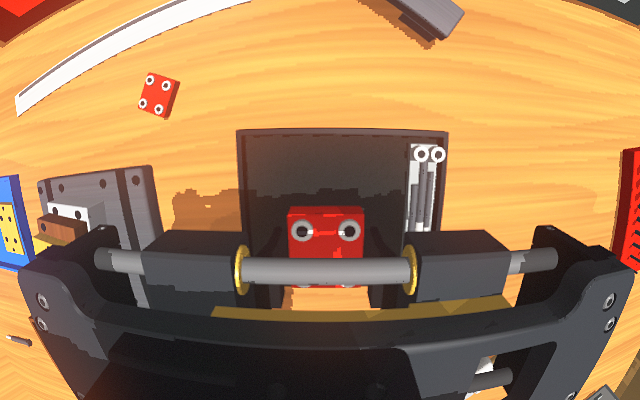

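The jig is held level at (326,245), over the free part of the black tray and clear of the drill strip (420,190).

```bash
python3 -m crank '{"steps":[[[0,0,-0.5],[0,0,0]],[[0,0,-0.8],[0,0,0]],[[0,0,-0.6],[0,0,0]],[[0,0,-0.4],[0,0,0]],[[0,0,-0.1],[0,0,0]],[[0,0,0],[0,0,0]],[[0,0,0],[0,0,0]],[[0,0,0],[0,0,0]]]}'
python3 -c "
from h import *
go(649.9,-215.2,6.1,-3.6)"
```

```text
time: 7.47
ee_pos: [0.6505, -0.2138, 0.0106]
eef_rot: [1.0, -0.031, 0.001, 0.0]
ft_force: [-0.0, -0.2, -1.5]
width: 0.0398
grip_force: 30.0
pos mm [ 650.5 -213.8   10.6] yaw -3.6 tilt q [0.0008 0.0002] | need [-0.02 -0.06 -0.18] yawu -0.0 F [-0.  -0.2 -1.5] w 39.8
```

```bash
python3 -m crank '{"steps":[[[0,0,-0.06],[0,0,0]],[[0,0,-0.06],[0,0,0]],[[0,0,0],[0,0,0]],[[0,0,0],[0,0,0]]]}'
python3 -m crank '{"steps":[[[0,0,-0.03],[0,0,0]],[[0,0,0],[0,0,0]],[[0,0,0],[0,0,0]]]}'
python3 -m crank '{"steps":[[[0,0,-0.03],[0,0,0]],[[0,0,0],[0,0,0]],[[0,0,0],[0,0,0]]]}'
```

```text
time: 7.8
ee_pos: [0.6497, -0.2137, 0.0067]
eef_rot: [1.0, -0.031, 0.0, 0.0]
ft_force: [0.1, -0.2, -1.3]
width: 0.0399
grip_force: 30.0
time: 8.05
ee_pos: [0.6499, -0.2137, 0.0061]
eef_rot: [1.0, -0.031, 0.0, 0.0]
ft_force: [-1.8, 0.6, 1.4]
width: 0.0397
grip_force: 30.0
time: 8.3
ee_pos: [0.6499, -0.2138, 0.0061]
eef_rot: [1.0, -0.031, 0.0, 0.0]
ft_force: [-5.0, 0.2, 7.0]
width: 0.0397
grip_force: 30.0
```

```bash
python3 -m crank '{"steps":[[[0,0,0],[0,0,0]],[[0,0,0],[0,0,0]],[[0,0,0],[0,0,0]],[[0,0,0.05],[0,0,0]],[[0,0,0.3],[0,0,0]],[[0,0,0.7],[0,0,0]],[[0,0,1],[0,0,0]],[[0,0,1],[0,0,0]],[[0,0,1],[0,0,0]],[[0,0,0.9],[0,0,0]]]}' 60 30
python3 -m crank '{"steps":[[[-0.1,0.5,0.7],[0,0,-0.1]],[[-0.1,0.7,0.7],[0,0,-0.2]],[[-0.1,1,0.4],[0,0,-0.2]],[[-0.1,1,0],[0,0,-0.2]],[[-0.1,1,0],[0,0,-0.2]],[[-0.1,1,0],[0,0,-0.2]],[[-0.1,1,0],[0,0,-0.2]],[[-0.1,1,0],[0,0,-0.2]],[[-0.1,1,0],[0,0,-0.1]],[[-0.1,0.7,0],[0,0,-0.1]]]}' 75
python3 -m crank '{"steps":[[[-0.04,0.2,0],[0,0,0]],[[0,0,0],[0,0,0]],[[0,0,0],[0,0,0]]]}'
python3 - <<'E'
from h import *
go(623.8,14,65.3,-12)
grab('wrist','w3'); c=grab('top','top3'); P=cloud(c)
Z=P[...,2]
print(np.nanmedian(Z[155:160,322:328]))
E
```

```text
time: 9.13
ee_pos: [0.6501, -0.2137, 0.1312]
eef_rot: [1.0, -0.031, 0.001, 0.0]
ft_force: [-0.4, 0.3, 0.2]
width: 0.06
grip_force: 0.0
time: 9.97
ee_pos: [0.6245, 0.0118, 0.1747]
eef_rot: [0.995, -0.104, 0.0, -0.0]
ft_force: [0.3, 0.7, -0.6]
width: 0.0751
grip_force: 0.0
time: 10.22
ee_pos: [0.624, 0.0125, 0.1741]
eef_rot: [0.994, -0.106, 0.0, 0.0]
ft_force: [-0.1, -0.6, 0.4]
width: 0.0752
grip_force: 0.0
pos mm [624.   12.5 174.1] yaw -12.1 tilt q [0.0002 0.0005] | need [-0.01  0.06 -4.35] yawu 0.02 F [-0.1 -0.6  0.4] w 75.2
0.5826645825757626
```

View pics/w3.png

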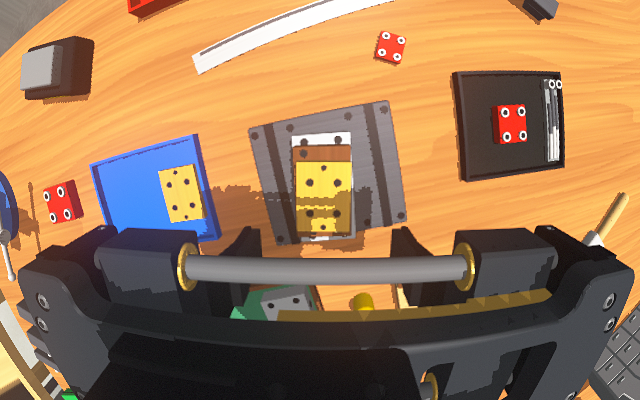

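The jig lies in the black tray (512,124). The brass plate spans (296,162)–(354,235), with the board under it.

```bash
python3 - <<'E'
from h import *
c=load('w3')
print((ray(c,[297,352,355,295],[162,163,236,234],.075,True)[:,:2]*1000).round(1))
E
python3 -m crank '{"steps":[[[0,0.06,-0.6],[0,0,0]],[[0,0,-1],[0,0,0]],[[0,0,-1],[0,0,0]],[[0,0,-0.9],[0,0,0]],[[0,0,-0.5],[0,0,0]],[[0,0,-0.1],[0,0,0]],[[0,0,0],[0,0,0]],[[0,0,0],[0,0,0]],[[0,0,0],[0,0,0]]]}'
python3 -c "
from h import *
go(623.8,14,65.3,-12)"
```

```text
[[660.1  29.5]
 [649.3 -16.5]
 [582.5  -6.5]
 [596.   46.9]]
time: 11.07
ee_pos: [0.6248, 0.0152, 0.0729]
eef_rot: [0.994, -0.105, 0.001, -0.0]
ft_force: [0.4, 1.0, -0.3]
width: 0.075
grip_force: 0.0
pos mm [624.8  15.2  72.9] yaw -12.1 tilt q [ 0.0012 -0.0001] | need [-0.04 -0.05 -0.31] yawu 0.02 F [ 0.4  1.  -0.3] w 75.0
```

```bash
python3 -m crank '{"steps":[[[-0.04,-0.04,-0.2],[0,0,0]],[[0,0,-0.06],[0,0,0]],[[0,0,0],[0,0,0]],[[0,0,0],[0,0,0]]]}'
python3 -m crank '{"steps":[[[0,0,0],[0,0,0]],[[0,0,0],[0,0,0]],[[0,0,0],[0,0,0]],[[0,0,0],[0,0,0]],[[0,0,0],[0,0,0]],[[0,0,0],[0,0,0]],[[0,0,0],[0,0,0]],[[0,0,0],[0,0,0]]]}' 30 35
python3 -c "
from h import *
go(652.2,257.1,65.3,-2.8)"
```

```text
time: 11.4
ee_pos: [0.6227, 0.0143, 0.0648]
eef_rot: [0.994, -0.105, -0.0, 0.0]
ft_force: [-0.8, 0.9, -0.6]
width: 0.075
grip_force: 0.0
time: 12.07
ee_pos: [0.6228, 0.0144, 0.0649]
eef_rot: [0.994, -0.105, 0.0, 0.0]
ft_force: [-0.7, 0.3, 0.4]
width: 0.0473
grip_force: 35.0
pos mm [622.8  14.4  64.9] yaw -12.1 tilt q [0.0001 0.    ] | need [1.18 9.71 0.02] yawu 1.86 F [-0.7  0.3  0.4] w 47.3
```

```bash
python3 -m crank '{"steps":[[[0,0,0.15],[0,0,0]],[[0,0,0.4],[0,0,0]],[[0,0,0.8],[0,0,0]],[[0,0,0.8],[0,0,0]],[[0.1,0.3,0.4],[0,0,0.1]],[[0.1,0.7,0],[0,0,0.2]],[[0.1,1,0],[0,0,0.2]],[[0.1,1,0],[0,0,0.2]],[[0.1,1,0],[0,0,0.2]],[[0.1,1,0],[0,0,0.2]]]}'
python3 -m crank '{"steps":[[[0.15,1,0],[0,0,0.2]],[[0.15,1,0],[0,0,0.2]],[[0.15,1,0],[0,0,0.2]],[[0.13,1,0],[0,0,0.16]],[[0,0.6,0],[0,0,0]],[[0,0.1,-0.3],[0,0,0]],[[0,0,-0.7],[0,0,0]],[[0,0,-0.7],[0,0,0]],[[0,0,-0.3],[0,0,0]],[[0,0,0],[0,0,0]]]}'
python3 -m crank '{"steps":[[[0,0,0],[0,0,0]],[[0,0,0],[0,0,0]]]}'
python3 -c "
from h import *
go(652.2,257.1,5.9,-2.8)
grab('wrist','w4')"
```

```text
time: 12.9
ee_pos: [0.6377, 0.1411, 0.1288]
eef_rot: [0.998, -0.057, 0.0, -0.0]
ft_force: [0.9, 0.4, -3.1]
width: 0.0476
grip_force: 35.0
time: 13.73
ee_pos: [0.6512, 0.2552, 0.076]
eef_rot: [1.0, -0.025, -0.002, 0.001]
ft_force: [0.4, -1.1, -2.8]
width: 0.0476
grip_force: 35.0
time: 13.9
ee_pos: [0.6529, 0.2567, 0.0798]
eef_rot: [1.0, -0.025, 0.001, -0.0]
ft_force: [-0.7, 0.2, -3.6]
width: 0.0477
grip_force: 35.0
pos mm [652.9 256.7  79.8] yaw -2.8 tilt q [ 0.0007 -0.0002] | need [-0.03  0.01 -2.96] yawu 0.01 F [-0.7  0.2 -3.6] w 47.7
```

View pics/w4.png

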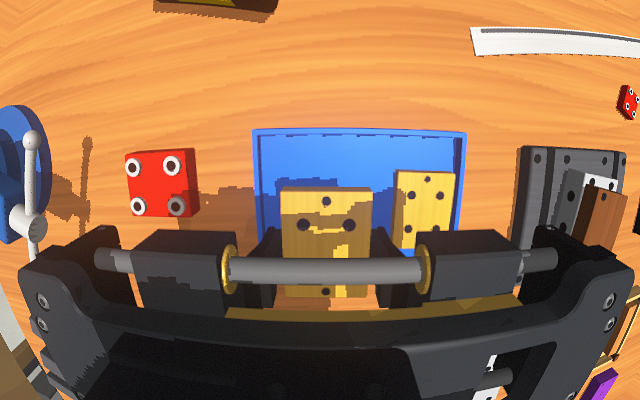

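The plate is held level at (326,240) and clear of the finished plate (425,210). I'll lower it.

```bash
python3 -m crank '{"steps":[[[0,0,-0.4],[0,0,0]],[[0,0,-0.8],[0,0,0]],[[0,0,-0.8],[0,0,0]],[[0,0,-0.5],[0,0,0]],[[0,0,-0.2],[0,0,0]],[[0,0,0],[0,0,0]],[[0,0,0],[0,0,0]],[[0,0,0],[0,0,0]]]}'
python3 -c "
from h import *
go(652.2,257.1,5.9,-2.8)"
```

```text
time: 14.62
ee_pos: [0.653, 0.2573, 0.0125]
eef_rot: [1.0, -0.024, 0.001, -0.0]
ft_force: [-0.4, -0.0, -2.2]
width: 0.0479
grip_force: 35.0
pos mm [653.  257.3  12.5] yaw -2.8 tilt q [ 0.0009 -0.0004] | need [-0.03 -0.01 -0.26] yawu -0.0 F [-0.4 -0.  -2.2] w 47.9
```

```bash
python3 -m crank '{"steps":[[[0,0,-0.1],[0,0,0]],[[0,0,-0.08],[0,0,0]],[[0,0,0],[0,0,0]],[[0,0,0],[0,0,0]]]}'
python3 -m crank '{"steps":[[[0,0,-0.04],[0,0,0]],[[0,0,0],[0,0,0]],[[0,0,0],[0,0,0]]]}'
python3 -m crank '{"steps":[[[0,0,-0.03],[0,0,0]],[[0,0,0],[0,0,0]],[[0,0,0],[0,0,0]]]}'
```

```text
time: 14.95
ee_pos: [0.6523, 0.2567, 0.0066]
eef_rot: [1.0, -0.024, 0.0, 0.0]
ft_force: [-0.2, -0.2, -3.1]
width: 0.0476
grip_force: 35.0
time: 15.2
ee_pos: [0.6525, 0.2569, 0.0059]
eef_rot: [1.0, -0.024, 0.0, -0.0]
ft_force: [-0.7, 0.5, 0.8]
width: 0.0478
grip_force: 35.0
time: 15.45
ee_pos: [0.6524, 0.2569, 0.0059]
eef_rot: [1.0, -0.024, 0.0, 0.0]
ft_force: [-3.6, -2.0, 6.3]
width: 0.0475
grip_force: 35.0
```

```bash
python3 -m crank '{"steps":[[[0,0,0],[0,0,0]],[[0,0,0],[0,0,0]],[[0,0,0],[0,0,0]],[[0,0,0.05],[0,0,0]],[[0,0,0.3],[0,0,0]],[[0,0,0.7],[0,0,0]],[[0,0,1],[0,0,0]],[[0,0,1],[0,0,0]],[[0,0,1],[0,0,0]],[[0,0,0.9],[0,0,0]]]}' 58 35
python3 -m crank '{"steps":[[[-0.1,-0.7,0.5],[0,0,-0.1]],[[-0.1,-1,0.3],[0,0,-0.2]],[[-0.1,-1,0],[0,0,-0.2]],[[-0.1,-1,0],[0,0,-0.2]],[[-0.1,-1,0],[0,0,-0.2]],[[-0.1,-1,0],[0,0,-0.2]],[[-0.1,-1,0],[0,0,-0.2]],[[-0.1,-1,0],[0,0,-0.1]],[[-0.1,-1,0],[0,0,-0.1]],[[-0.1,-0.7,0],[0,0,-0.06]]]}' 78
python3 -m crank '{"steps":[[[-0.1,-0.3,0],[0,0,0]],[[0,0,0],[0,0,0]],[[0,0,0],[0,0,0]]]}'
python3 - <<'E'
from h import *
go(625,14.4,49,-10.6)
grab('wrist','w5')
E
```

```text
time: 16.28
ee_pos: [0.6524, 0.257, 0.131]
eef_rot: [1.0, -0.024, 0.001, -0.0]
ft_force: [-0.2, -0.2, 0.1]
width: 0.0578
grip_force: 0.0
time: 17.12
ee_pos: [0.6272, 0.0189, 0.1493]
eef_rot: [0.996, -0.094, 0.0, 0.001]
ft_force: [0.7, -0.8, 0.4]
width: 0.0782
grip_force: 0.0
time: 17.37
ee_pos: [0.6248, 0.0153, 0.149]
eef_rot: [0.996, -0.092, 0.0, -0.0]
ft_force: [-0.8, 0.4, -0.7]
width: 0.0782
grip_force: 0.0
pos mm [624.8  15.3 149. ] yaw -10.6 tilt q [ 0.0002 -0.0003] | need [ 0.01 -0.04 -4.  ] yawu -0.01 F [-0.8  0.4 -0.7] w 78.2
```

View pics/w5.png

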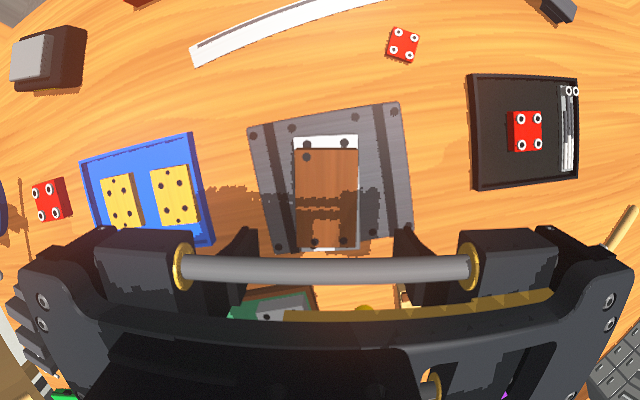

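The brass plate lies flat beside the finished one (122,200). The board (326,200) is still on the riser and aligned with the gripper.

```bash
python3 -m crank '{"steps":[[[0,0,-0.6],[0,0,0]],[[0,-0.03,-1],[0,0,0]],[[0,0,-1],[0,0,0]],[[0,0,-0.8],[0,0,0]],[[0,0,-0.4],[0,0,0]],[[0,0,-0.1],[0,0,0]],[[0,0,0],[0,0,0]],[[0,0,0],[0,0,0]],[[0,0,0],[0,0,0]],[[0,0,0],[0,0,0]]]}'
python3 -m crank '{"steps":[[[0,0,-0.05],[0,0,0]],[[0,0,0],[0,0,0]],[[0,0,0],[0,0,0]],[[0,0,0],[0,0,0]],[[0,0,0],[0,0,0]],[[0,0,0],[0,0,0]],[[0,0,0],[0,0,0]],[[0,0,0],[0,0,0]]]}' 35 25
python3 -c "
from h import *
go(428.2,-110,49,.7)"
```

```text
time: 18.25
ee_pos: [0.6255, 0.0137, 0.0524]
eef_rot: [0.996, -0.092, 0.001, -0.0]
ft_force: [0.4, 1.2, 1.2]
width: 0.0776
grip_force: 0.0
time: 18.92
ee_pos: [0.6248, 0.0136, 0.0499]
eef_rot: [0.996, -0.092, 0.0, 0.0]
ft_force: [-0.5, -0.3, 1.1]
width: 0.0517
grip_force: 25.0
pos mm [624.8  13.6  49.9] yaw -10.6 tilt q [0. 0.] | need [-7.86 -4.94 -0.03] yawu 2.26 F [-0.5 -0.3  1.1] w 51.7
```

```bash
python3 -m crank '{"steps":[[[0,0,0.15],[0,0,0]],[[0,0,0.4],[0,0,0]],[[0,0,0.8],[0,0,0]],[[0,0,0.9],[0,0,0]],[[0,0,0.9],[0,0,0]],[[0,0,0.5],[0,0,0]],[[-0.3,-0.2,0],[0,0,0.1]],[[-0.6,-0.4,0],[0,0,0.2]],[[-0.8,-0.5,0],[0,0,0.2]],[[-0.9,-0.55,0],[0,0,0.2]]]}'
python3 -m crank '{"steps":[[[-0.9,-0.55,0],[0,0,0.3]],[[-0.9,-0.55,0],[0,0,0.3]],[[-0.9,-0.55,0],[0,0,0.3]],[[-0.9,-0.55,0],[0,0,0.3]],[[-0.8,-0.5,0],[0,0,0.26]],[[-0.6,-0.4,0],[0,0,0.1]],[[-0.26,-0.19,0],[0,0,0]],[[0,0,-0.5],[0,0,0]],[[0,0,-0.9],[0,0,0]],[[0,0,-0.6],[0,0,0]]]}'
python3 -m crank '{"steps":[[[0,0,0],[0,0,0]],[[0,0,0],[0,0,0]],[[0,0,0],[0,0,0]]]}'
python3 -c "
from h import *
go(428.2,-110,10.9,.7)
grab('wrist','w6')"
```

```text
time: 19.75
ee_pos: [0.5581, -0.0281, 0.1396]
eef_rot: [0.998, -0.061, -0.001, -0.0]
ft_force: [1.0, 0.6, -0.2]
width: 0.0517
grip_force: 25.0
time: 20.58
ee_pos: [0.4276, -0.11, 0.0894]
eef_rot: [1.0, 0.006, -0.0, 0.0]
ft_force: [0.8, -0.3, -1.1]
width: 0.0514
grip_force: 25.0
time: 20.83
ee_pos: [0.4287, -0.1098, 0.0916]
eef_rot: [1.0, 0.006, 0.0, -0.0]
ft_force: [0.5, -0.2, -0.5]
width: 0.0512
grip_force: 25.0
pos mm [ 428.7 -109.8   91.6] yaw 0.7 tilt q [ 0.0003 -0.    ] | need [-0.02 -0.01 -3.23] yawu -0.0 F [ 0.5 -0.2 -0.5] w 51.2
```

View pics/w6.png

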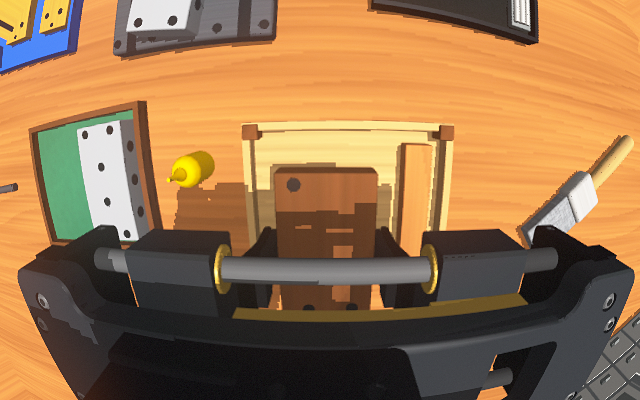

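The board is over the free part of the crate, clear of the loose strip (412,200). The oiler is standing at (193,170).

```bash
python3 -m crank '{"steps":[[[0,0,-0.4],[0,0,0]],[[0,0,-0.9],[0,0,0]],[[0,0,-0.9],[0,0,0]],[[0,0,-0.6],[0,0,0]],[[0,0,-0.2],[0,0,0]],[[0,0,0],[0,0,0]],[[0,0,0],[0,0,0]],[[0,0,0],[0,0,0]],[[0,0,0],[0,0,0]]]}'
python3 -m crank '{"steps":[[[0,0,-0.05],[0,0,0]],[[0,0,-0.05],[0,0,0]],[[0,0,0],[0,0,0]],[[0,0,0],[0,0,0]]]}'
python3 -m crank '{"steps":[[[0,0,-0.04],[0,0,0]],[[0,0,0],[0,0,0]],[[0,0,0],[0,0,0]]]}'
```

```text
time: 21.63
ee_pos: [0.429, -0.1102, 0.0171]
eef_rot: [1.0, 0.006, 0.001, 0.0]
ft_force: [0.1, -1.0, -1.5]
width: 0.0517
grip_force: 25.0
time: 21.97
ee_pos: [0.4283, -0.11, 0.0136]
eef_rot: [1.0, 0.006, 0.0, 0.0]
ft_force: [-0.6, -0.8, -0.9]
width: 0.0515
grip_force: 25.0
time: 22.22
ee_pos: [0.4282, -0.1099, 0.0125]
eef_rot: [1.0, 0.006, -0.0, 0.0]
ft_force: [-0.4, -0.1, -0.8]
width: 0.0516
grip_force: 25.0
```

```bash
python3 -m crank '{"steps":[[[0,0,-0.04],[0,0,0]],[[0,0,0],[0,0,0]],[[0,0,0],[0,0,0]]]}'
python3 -m crank '{"steps":[[[0,0,-0.03],[0,0,0]],[[0,0,0],[0,0,0]],[[0,0,0],[0,0,0]]]}'
python3 -m crank '{"steps":[[[0,0,-0.02],[0,0,0]],[[0,0,0],[0,0,0]],[[0,0,0],[0,0,0]]]}'
```

```text
time: 22.47
ee_pos: [0.4282, -0.1099, 0.0115]
eef_rot: [1.0, 0.006, -0.0, -0.0]
ft_force: [0.7, 1.1, -0.7]
width: 0.0518
grip_force: 25.0
time: 22.72
ee_pos: [0.4283, -0.1099, 0.0108]
eef_rot: [1.0, 0.006, 0.0, 0.0]
ft_force: [0.0, -0.3, -0.2]
width: 0.0518
grip_force: 25.0
time: 22.97
ee_pos: [0.4283, -0.1099, 0.0107]
eef_rot: [1.0, 0.006, -0.0, 0.0]
ft_force: [-3.3, 1.4, 7.3]
width: 0.0518
grip_force: 25.0
```

```bash
python3 -m crank '{"steps":[[[0,0,0],[0,0,0]],[[0,0,0],[0,0,0]],[[0,0,0],[0,0,0]],[[0,0,0.05],[0,0,0]],[[0,0,0.3],[0,0,0]],[[0,0,0.7],[0,0,0]],[[0,0,1],[0,0,0]],[[0,0,1],[0,0,0]],[[0,0,1],[0,0,0]],[[0,0,0.9],[0,0,0]]]}' 66 35
python3 -m crank '{"steps":[[[0.5,0.3,0.3],[0,0,-0.1]],[[0.8,0.5,0],[0,0,-0.2]],[[0.8,0.5,0],[0,0,-0.2]],[[0.8,0.5,0],[0,0,-0.2]],[[0.8,0.5,0],[0,0,-0.2]],[[0.8,0.5,0],[0,0,-0.2]],[[0.8,0.5,0],[0,0,-0.2]],[[0.8,0.5,0],[0,0,-0.2]],[[0.8,0.5,0],[0,0,-0.1]],[[0.7,0.5,0],[0,0,-0.1]]]}' 85
python3 -m crank '{"steps":[[[0.23,0.13,0],[0,0,0]],[[0,0,0],[0,0,0]],[[0,0,0],[0,0,0]]]}'
python3 - <<'E'
from h import *
go(624,13.3,32,-7.8)
c=grab('wrist','w7');
E
```

```text
time: 23.8
ee_pos: [0.4284, -0.1097, 0.1362]
eef_rot: [1.0, 0.006, 0.001, 0.0]
ft_force: [0.3, 0.7, 0.2]
width: 0.0662
grip_force: 0.0
time: 24.63
ee_pos: [0.6193, 0.0106, 0.142]
eef_rot: [0.998, -0.068, 0.0, -0.0]
ft_force: [-0.0, 0.3, 0.5]
width: 0.0853
grip_force: 0.0
time: 24.88
ee_pos: [0.6235, 0.0129, 0.1416]
eef_rot: [0.998, -0.068, -0.0, 0.0]
ft_force: [-0.3, -0.1, 0.4]
width: 0.0848
grip_force: 0.0
pos mm [623.5  12.9 141.6] yaw -7.8 tilt q [-0.0003  0.0001] | need [ 0.02  0.01 -4.38] yawu -0.01 F [-0.3 -0.1  0.4] w 84.8
```

View pics/w7.png

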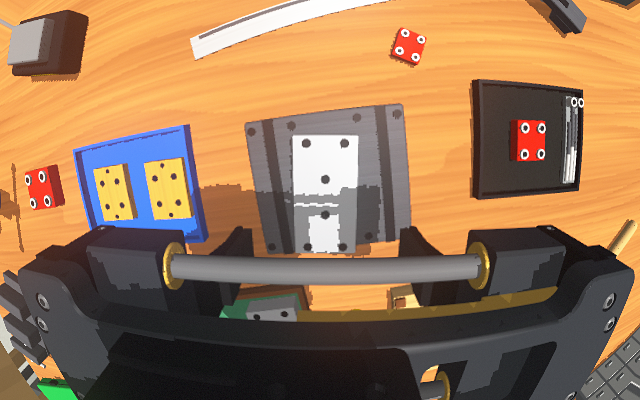

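The riser (325,195) is alone on the plate and aligned with the gripper.

```bash
python3 -m crank '{"steps":[[[0,0,-0.6],[0,0,0]],[[0,0,-1],[0,0,0]],[[0,0,-1],[0,0,0]],[[0,0,-1],[0,0,0]],[[0,0,-0.5],[0,0,0]],[[0,0,-0.2],[0,0,0]],[[0,0,0],[0,0,0]],[[0,0,0],[0,0,0]],[[0,0,0],[0,0,0]],[[0,0,0],[0,0,0]]]}'
python3 -m crank '{"steps":[[[0,0,-0.08],[0,0,0]],[[0,0,0],[0,0,0]],[[0,0,0],[0,0,0]],[[0,0,0],[0,0,0]],[[0,0,0],[0,0,0]],[[0,0,0],[0,0,0]],[[0,0,0],[0,0,0]],[[0,0,0],[0,0,0]]]}' 40 45
python3 -c "
from h import *
go(443.5,169.5,32,3)"
```

```text
time: 25.77
ee_pos: [0.6249, 0.0133, 0.0356]
eef_rot: [0.998, -0.068, 0.001, 0.0]
ft_force: [-0.3, -0.6, -0.3]
width: 0.0849
grip_force: 0.0
time: 26.43
ee_pos: [0.624, 0.0133, 0.0321]
eef_rot: [0.998, -0.068, 0.0, 0.0]
ft_force: [-0.4, -0.7, 0.2]
width: 0.0554
grip_force: 45.0
pos mm [624.   13.3  32.1] yaw -7.8 tilt q [0. 0.] | need [-7.22  6.25 -0.  ] yawu 2.16 F [-0.4 -0.7  0.2] w 55.4
```

```bash
python3 -m crank '{"steps":[[[0,0,0.1],[0,0,0]],[[0,0,0.3],[0,0,0]],[[0,0,0.6],[0,0,0]],[[0,0,0.9],[0,0,0]],[[0,0,0.9],[0,0,0]],[[0,0,0.7],[0,0,0]],[[0,0,0.3],[0,0,0]],[[-0.3,0.25,0],[0,0,0.1]],[[-0.6,0.5,0],[0,0,0.2]],[[-0.8,0.7,0],[0,0,0.3]]]}'
python3 -m crank '{"steps":[[[-0.8,0.7,0],[0,0,0.3]],[[-0.8,0.7,0],[0,0,0.3]],[[-0.8,0.7,0],[0,0,0.3]],[[-0.8,0.7,0],[0,0,0.3]],[[-0.8,0.7,0],[0,0,0.2]],[[-0.8,0.7,0],[0,0,0.16]],[[-0.5,0.45,0],[0,0,0]],[[-0.22,0.15,0],[0,0,0]],[[0,0,-0.5],[0,0,0]],[[0,0,-0.8],[0,0,0]]]}'
python3 -m crank '{"steps":[[[0,0,-0.4],[0,0,0]],[[0,0,0],[0,0,0]],[[0,0,0],[0,0,0]],[[0,0,0],[0,0,0]]]}'
python3 -c "
from h import *
go(443.5,169.5,18.1,3)
grab('wrist','w8')"
```

```text
time: 27.27
ee_pos: [0.5805, 0.0486, 0.1255]
eef_rot: [0.999, -0.043, -0.001, 0.0]
ft_force: [-0.4, 0.2, -3.0]
width: 0.0554
grip_force: 45.0
time: 28.1
ee_pos: [0.4452, 0.1691, 0.0948]
eef_rot: [1.0, 0.026, 0.002, 0.0]
ft_force: [0.7, -0.0, -4.3]
width: 0.056
grip_force: 45.0
time: 28.43
ee_pos: [0.4441, 0.1694, 0.0848]
eef_rot: [1.0, 0.026, 0.0, -0.0]
ft_force: [0.7, -0.0, -4.4]
width: 0.0553
grip_force: 45.0
pos mm [444.1 169.4  84.8] yaw 3.0 tilt q [ 0.0001 -0.0002] | need [-0.02  0.   -2.67] yawu 0.01 F [ 0.7 -0.  -4.4] w 55.3
```

View pics/w8.png

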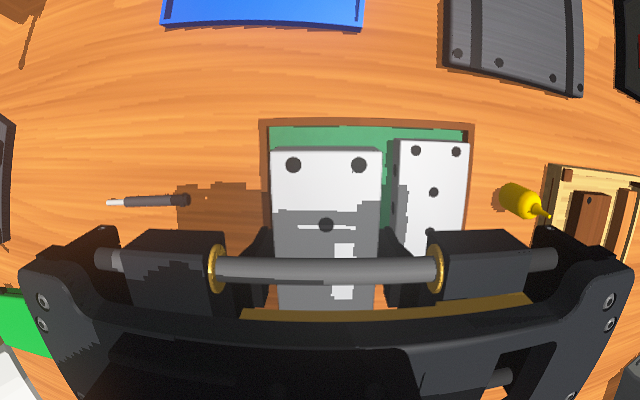

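The riser is over the free half of the case, beside the twin (430,190). The oiler is clear at (520,200).

```bash
python3 -m crank '{"steps":[[[0,0,-0.4],[0,0,0]],[[0,0,-0.8],[0,0,0]],[[0,0,-0.7],[0,0,0]],[[0,0,-0.4],[0,0,0]],[[0,0,-0.15],[0,0,0]],[[0,0,0],[0,0,0]],[[0,0,0],[0,0,0]],[[0,0,0],[0,0,0]],[[0,0,0],[0,0,0]]]}'
python3 -m crank '{"steps":[[[0,0,-0.05],[0,0,0]],[[0,0,-0.04],[0,0,0]],[[0,0,0],[0,0,0]],[[0,0,0],[0,0,0]]]}'
python3 -m crank '{"steps":[[[0,0,-0.03],[0,0,0]],[[0,0,0],[0,0,0]],[[0,0,0],[0,0,0]]]}'
```

```text
time: 29.23
ee_pos: [0.4442, 0.1698, 0.0242]
eef_rot: [1.0, 0.026, 0.001, -0.0]
ft_force: [1.2, 0.9, -3.7]
width: 0.0554
grip_force: 45.0
time: 29.57
ee_pos: [0.4435, 0.1695, 0.0211]
eef_rot: [1.0, 0.026, 0.0, 0.0]
ft_force: [-0.9, -0.1, -3.3]
width: 0.0556
grip_force: 45.0
time: 29.82
ee_pos: [0.4434, 0.1696, 0.0203]
eef_rot: [1.0, 0.026, -0.0, 0.0]
ft_force: [-0.1, -0.6, -4.0]
width: 0.0553
grip_force: 45.0
```

```bash
python3 -m crank '{"steps":[[[0,0,-0.04],[0,0,0]],[[0,0,0],[0,0,0]],[[0,0,0],[0,0,0]]]}'
python3 -m crank '{"steps":[[[0,0,-0.04],[0,0,0]],[[0,0,0],[0,0,0]],[[0,0,0],[0,0,0]]]}'
python3 -m crank '{"steps":[[[0,0,-0.02],[0,0,0]],[[0,0,0],[0,0,0]],[[0,0,0],[0,0,0]]]}'
```

```text
time: 30.07
ee_pos: [0.4435, 0.1695, 0.0193]
eef_rot: [1.0, 0.026, -0.0, 0.0]
ft_force: [-0.4, 0.5, -3.5]
width: 0.0559
grip_force: 45.0
time: 30.32
ee_pos: [0.4435, 0.1695, 0.0182]
eef_rot: [1.0, 0.026, -0.0, 0.0]
ft_force: [0.1, -0.1, -4.1]
width: 0.0553
grip_force: 45.0
time: 30.57
ee_pos: [0.4436, 0.1696, 0.018]
eef_rot: [1.0, 0.026, 0.0, 0.0]
ft_force: [-1.5, -0.1, 1.5]
width: 0.0549
grip_force: 45.0
```

Floor contact. Release, lift, and check.

```bash
python3 -m crank '{"steps":[[[0,0,-0.01],[0,0,0]],[[0,0,0],[0,0,0]]]}'
python3 -m crank '{"steps":[[[0,0,0],[0,0,0]],[[0,0,0],[0,0,0]],[[0,0,0],[0,0,0]],[[0,0,0.05],[0,0,0]],[[0,0,0.3],[0,0,0]],[[0,0,0.7],[0,0,0]],[[0,0,1],[0,0,0]],[[0,0,1],[0,0,0]],[[0,0,1],[0,0,0]],[[0,0,0.9],[0,0,0]]]}' 63
python3 -m crank '{"steps":[[[0,0.5,0.8],[0,0,0]],[[0,1,0.5],[0,0,0]],[[0,1,0.3],[0,0,0]],[[0,1,0],[0,0,0]],[[0,1,0],[0,0,0]],[[0,1,0],[0,0,0]],[[0,1,0],[0,0,0]],[[0,0.5,0],[0,0,0]],[[0,0,0],[0,0,0]],[[0,0,0],[0,0,0]]]}'
python3 - <<'E'
from h import *
go(0,0,0,0)
c=grab('top','top9'); grab('scene','scene9'); P=cloud(c); Z=P[...,2].copy(); Z[(c['z_map']<=0)|(Z>.3)]=-1
from h import *
for n,x,y in (('jig',650,-215),('brass',652,257),('board',428,-110),('riser',443,169),('finished',646,178)):
    k=(abs(P[...,0]*1000-x)<13)&(abs(P[...,1]*1000-y)<13)&(Z>-1); q=P[k]; A=np.c_[q[:,:2],np.ones(len(q))]
    print(n,len(q),np.median(q[:,2]).round(4),np.linalg.lstsq(A,q[:,2],rcond=None)[0][:2].round(3))
a=c['pixels'][120:265,215:440]; cv2.imwrite('pics/final.png',cv2.resize(a,None,fx=3.5,fy=3.5,interpolation=cv2.INTER_CUBIC))
E
```

```text
time: 30.73
ee_pos: [0.4436, 0.1696, 0.018]
eef_rot: [1.0, 0.026, 0.0, 0.0]
ft_force: [-3.5, -1.7, 7.2]
width: 0.0555
grip_force: 45.0
time: 31.57
ee_pos: [0.4435, 0.1699, 0.1434]
eef_rot: [1.0, 0.027, 0.001, -0.0]
ft_force: [1.1, 0.1, 0.3]
width: 0.0628
grip_force: 0.0
time: 32.4
ee_pos: [0.4431, 0.345, 0.1816]
eef_rot: [1.0, 0.027, -0.0, -0.0]
ft_force: [-0.3, -0.4, -0.9]
width: 0.0628
grip_force: 0.0
pos mm [443.1 345.  181.6] yaw 3.1 tilt q [-0.0002 -0.0001] | need [-17.72 -13.8   -7.26] yawu -0.62 F [-0.3 -0.4 -0.9] w 62.8
jig 75 0.0198 [-0.019 -0.112]
brass 81 0.0152 [-0.061  0.016]
board 78 0.0234 [ 0.029 -0.064]
riser 81 0.0302 [ 0.04  -0.067]
finished 74 0.0152 [-0.021  0.035]
```

View pics/final.png

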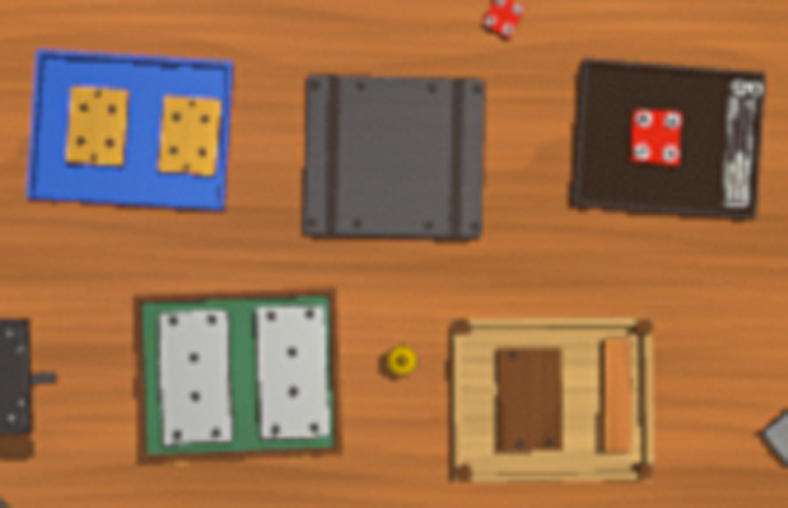

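View pics/scene9.png

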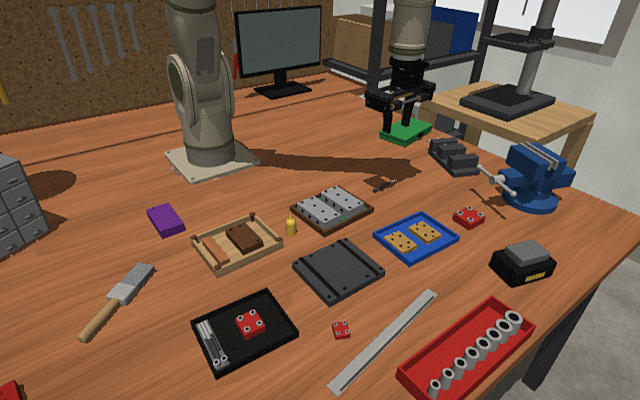

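The final pictures show all four pieces flat in their places, the finished plate unmoved at crop (190,135) and the oiler standing at crop (401,361). The gripper is clear of everything.

```bash
python3 -c "
from bench import ticket
print(ticket.close_job())"
```

```text
the job is handed in; nothing more can be done
None
```

The job is handed in after about 32 s of robot time: the jig, brass plate, backing board and riser were set down in that order, each flat in its own place, and the oiler and finished plate were left undisturbed.

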